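# Release the large potatoes from their chute

### The job

Two potato chutes stand on the counter; with the fingertips, press down the pad of the rocking lever on the chute that holds the large potatoes, so that its gate lifts and all three roll out into the catch pan, then let go so that the gate shuts again. Do not touch the potatoes or the gates themselves, leave the small potatoes held behind their gate, and leave the other things on the counter where they are.

Things in the scene. Friction and masses are not known exactly. Their poses are not given: they have to be found in the camera images.
- chute_big: chute holding the three LARGE potatoes: fixed steel trough, lever and catch pan. Origin on the counter, x downhill from press pad to pan, z up. In mm: trough 64 wide inside, floor from x -125 (113 high) to its mouth at x 60 (60 high), walls 40 above the floor; pan x 62 to 222, y -75 to 75, 55 high, walls and floor 3 thick; lever along its right side at y -52 on a post at x -55, y -67, 166 high; press pad at x -190, gate at x 62
- chute_small: the twin chute, loaded with the three SMALL potatoes; same shape, sizes and frame as chute_big. Which one stands left or right changes
- big_lever (a joint): lever of the chute with the large potatoes: lever angle: 0 gate shut, grows as the pad goes down, 0.6 rad at the stop (gate lifted about 80 mm). Large potatoes pass from about 0.3 rad. A spring shuts it when released; pressing needs about 4 to 10 N
- big_pad (a point): press pad of the chute with the large potatoes: centre of the top face of the lever's press pad: plate 40 mm (chute's x) x 46 mm (y) x 6 mm, level and 190 mm above the counter when shut; moves on an arc of radius 141 mm about the hinge, 77 mm down to the stop, where it is tilted 0.6 rad, its end away from the pan lower; under it only low things (below 50 mm). Axes turn with the lever
- big_hinge (a point): point on that lever's horizontal pivot axis (the chute's y axis direction), 150 mm above the counter, at x -55, y -52 mm of the chute; the pad is 135 mm behind it and 40 mm above it when shut
- big_gate (a point): aluminium plate 60 wide x 46 high x 3 mm across the mouth of the trough, carried by the lever's other end; this point is its centre (89 mm above the counter when shut)
- big_potato1: large potato, 46 mm thick, 54 mm long, origin at its centre; no. 1 from the gate at the start, held back in its trough by the gate; the three roll out within about 2 s of the gate being lifted
- big_potato2: large potato, 46 mm thick, 54 mm long, origin at its centre; no. 2 from the gate at the start, held back in its trough by the gate; the three roll out within about 2 s of the gate being lifted
- big_potato3: large potato, 46 mm thick, 54 mm long, origin at its centre; no. 3 from the gate at the start, held back in its trough by the gate; the three roll out within about 2 s of the gate being lifted
- small_lever (a joint): lever of the chute with the small potatoes: as big_lever
- small_pad (a point): press pad of the chute with the small potatoes: as big_pad
- small_gate (a point): as big_gate, on the other chute
- small_potato1: small potato, 30 mm thick, 36 mm long, origin at its centre; no. 1 from the gate at the start, held back in its trough by the gate
- small_potato2: small potato, 30 mm thick, 36 mm long, origin at its centre; no. 2 from the gate at the start, held back in its trough by the gate
- small_potato3: small potato, 30 mm thick, 36 mm long, origin at its centre; no. 3 from the gate at the start, held back in its trough by the gate
- jar: glass jar, 42 mm across, 75 mm high, beside chute_big; bystander, leave it alone (origin at its underside)
- cup: white cup, 60 mm across, 70 mm high, beside chute_small; bystander, leave it alone (origin at its underside)
- bowl: steel bowl, 90 mm across, 45 mm high; bystander, leave it alone (origin at its underside)
- brush: brush lying flat, about 30 mm high; bystander, leave it alone (origin at its underside)
- spoon: spoon lying flat; bystander, leave it alone (origin at its underside)
- spatula: spatula lying flat; bystander, leave it alone (origin at its underside)
- water_bottle: clear water bottle, 72 mm across, 240 mm high; bystander, leave it alone (origin at its underside)
Mind the look-alikes: they are no part of the job. What is shaped like the big_potato3 but red is not meant. What is shaped like the big_potato1 but green is not meant.

How it is judged:
By the outcome, as a careful person would: the job done as asked, in the order asked, and still so for the second after the job is handed in, with the robot touching nothing.
It also fails if it takes over 35 s, if anything falls off the work surface, if the arm or the gripper's body presses on something with over 40 N, if the wrist force passes 120 N, or if a joint passes its speed limit or range.

### The arm

A 6-joint arm with a two-finger parallel gripper is mounted at the origin on the work surface. World frame = base frame: x ahead of the robot, y to its left, z up, the work surface at z = 0. Lengths are in m, angles in rad, forces in N, time in s.
With the tool pointing down it reaches from about 0.375 to 0.975 m from the base axis. Payload 3.8 kg.
Tool frame: the origin (TCP) lies between the finger pads; the fingertips stand 17 mm ahead of it and the grasp point (between the pads) lies 2 mm behind it; y points along the fingers, z is the direction in which the jaws open and shut, and the axes are right-handed (so a half turn about y gives the same grasp; the last joint's range is limited). The gripper opens to 85 mm and grips with 20 to 120 N. Pads are 22 mm wide; open, the fingers measure 114 mm over their backs; the gripper's body (76 mm by 85 mm) begins 54 mm behind the grasp point. The pads swing forward as they close: fully open they stand 13 mm farther back than shut.
Start: joints at [-1.189, 0.264, 1.604, -0, 1.274, -0.037], TCP at [0.274, -0.617, 0.248] pointing down, gripper open.
Joint ranges: [-2.63, 2.63], [-0.94, 2.18], [0.31, 2.57], [-1.31, 4.45], [0, 2.66], [-2.55, 2.55]. Speed limits (rad/s): [2.57, 2.57, 3.14, 3.14, 3.14, 3.14].

### API

Orientations are given as a rotation vector (axis times angle).
In Python, from workcell import bot, eyes, nets gives the robot as it stands. The module is installed in compiled form; this text tells all that it offers.
- The arm moves only by the tool jog_arm, never from a script. Its arguments are lists of equal length, an entry for each row: "turn": the turn, a rotation vector about the tool's x, y, z in rad, a list of three; "slide": the shift along the tool's x, y, z in mm, a list of three; "grip": the opening in per cent of the stroke, from 0 (shut) to 100 (fully open). A call has 1 to 5 rows; each row shifts and turns the commanded pose from where the row before left it, along the tool's axes as they then stand; what a row does not reach is not made up. A row lasts 1/10 s, in which the tool goes at most 50 mm and 8.59 degrees, less where a joint would pass 70% of its speed; a pose out of reach is approached as far as the arm can. A call with a gripper value outside its range is refused whole. The fingers move at their own pace and stop on an object; "newtons" is the grip in N (left out, the last holds). Time passes only in rows, so rows that do not move let the fingers close. It gives the time, the measured TCP pose, the force and the opening at its end, in the units of the state.
- bot.read_state(): the state, without advancing time (a new reading comes with each control period).
- eyes.read_camera(name): name is "scene" or "top"; returns a dict with "img" (480x640x3 uint8, red, green, blue), "depth" (480x640 float32, m along the optical axis (not along the pixel's ray), 0 where there is no reading), "intrinsics" (3x3 intrinsics, pixels), "distortion" ([k1, k2, p1, p2, k3] as OpenCV has them; the pictures are not rectified), "position" and "rotation" of the camera in the world. Camera axes: x right, y down, z forward; pixel columns grow to the right and rows downward; lengths in m; the calibration is good to about 2 mm. A picture is of the moment at which its call begins.
- bot.finish_job(): hands the job in, once; it reports no verdict.
Trained networks look in a picture, given as the dict that the camera call returned (one of the last four; its "shot" number tells which), for a name from the list of things; names that differ only in an ending like _2 or _b are one class to them, and where a whole thing is asked for, a point or a joint stands for the part that bears it (a point fixed in the world has none). Each returns a list of dicts, best first, with "conf" (0 to 1); they miss things now and then, are a little off and sometimes report something else, mostly with a low value. They report only what shows in the picture. A call takes as long as a camera call. They do not tell look-alikes from the thing itself.
- nets.search_frame(thing, picture): "xyz" ([x, y, z] in m, in the coordinates of the camera as it stood for that picture, good to about 4 mm: the middle of the surface that is visible of it).
The state is a dict: "time": time; "q": joint angles; "joint_vel": joint speeds; "joint_torque": joint torques, N m; "tool_pos": TCP position; "tcp_rot": TCP orientation; "wrist_force": force on the tool from outside, world axes, zero at the start; "torque": the same for the moment, N m; "width": opening from 0.0 (shut) to 1.0 (fully open).
Only numpy, scipy, OpenCV 4.12 (cv2) and the standard library are available. Lean on these libraries where they do the work, as an engineer would, in place of code of your own. Each camera call takes 0.05 s, during which the arm holds its last target.

## Working session

There is one attempt and no reset: what is moved stays moved. The work goes in short steps, Python scripts to look and compute and a tool call to move; the robot and the scene stay as the last step left them, time stands still between calls to the robot, and variables do not carry over. Pictures are saved under pics/ and viewed, and the job is handed in when it is done.

Besides the shell and the picture viewer there is one more tool, called after "Request:" as name(argument=value, ...), one argument or row to a line, values as JSON. jog_arm: Moves the arm, as the interface text tells. Its arguments: {"type":"object","properties":{"turn":{"type":"array"},"slide":{"type":"array"},"grip":{"type":"array"},"newtons":{"type":"number"}},"required":["turn","slide","grip"]}

```bash
mkdir -p pics; cat > h.py <<'E'
import numpy as np, cv2
from workcell import bot, eyes, nets
def save(p,n): cv2.imwrite('pics/'+n,cv2.cvtColor(p['img'],cv2.COLOR_RGB2BGR))
def R(p):
    r=np.array(p['rotation'],float)
    return cv2.Rodrigues(r)[0] if r.size==3 else r.reshape(3,3)
def w(p,x): return R(p)@np.array(x)+np.array(p['position'])
def proj(p,X):
    c=R(p).T@(np.array(X,float)-np.array(p['position']))
    return cv2.projectPoints(c.reshape(1,1,3),np.zeros(3),np.zeros(3),np.array(p['intrinsics']),np.array(p['distortion']))[0].ravel()
def px(p,u,v):
    d=p['depth'][int(v),int(u)]
    n=cv2.undistortPoints(np.array([[[u,v]]],float),np.array(p['intrinsics']),np.array(p['distortion'])).ravel()
    return w(p,[n[0]*d,n[1]*d,d])
E
python3 - <<'E'
from h import *
np.set_printoptions(precision=4,suppress=True)
s=bot.read_state();print(s)
for c in ['scene','top']:
    p=eyes.read_camera(c);save(p,c+'0.png');print(c,p['position'],p['rotation'],p['intrinsics'])
    for t in ['big_pad','small_pad','big_gate','small_gate','big_hinge','chute_big','chute_small','big_potato1','big_potato2','big_potato3','small_potato1','small_potato2','jar','cup','water_bottle']:
        for d in nets.search_frame(t,p)[:3]:
            X=w(p,d['xyz']);print(t,round(d['conf'],2),X,proj(p,X).round())
E
```

```text
{'time': 0.0, 'q': array([-1.1889,  0.2648,  1.6054, -0.    ,  1.2737, -0.0369]), 'joint_vel': array([ 0.0009,  0.    , -0.0022,  0.0002, -0.0008, -0.0004]), 'joint_torque': array([ -0.0004, -51.511 , -36.7316,  -0.0006,   0.0129,   0.    ]), 'tool_pos': array([ 0.2742, -0.616 ,  0.247 ]), 'tcp_rot': array([-0.4234,  1.9929, -1.9883]), 'wrist_force': array([-0.4744, -0.9658, -0.3667]), 'torque': array([-0.0303,  0.064 , -0.0597]), 'width': 1.0034032213027246}
scene [ 1.4551 -0.3146  0.7635] [-1.8025 -1.3407  0.7185] [[464.3499   0.     323.6059]
 [  0.     464.3499 237.0123]
 [  0.       0.       1.    ]]
big_pad 0.63 [ 0.3185 -0.3145  0.0134] [207. 246.]
big_pad 0.57 [ 0.7021 -0.2894  0.1162] [229. 304.]
small_pad 0.91 [0.6737 0.1909 0.1162] [431. 258.]
big_gate 0.89 [ 0.7015 -0.2906  0.1169] [229. 304.]
small_gate 0.73 [0.6761 0.1983 0.1194] [435. 257.]
small_gate 0.71 [ 0.6946 -0.2737  0.1108] [237. 302.]
big_hinge 0.9 [ 0.7282 -0.2941  0.0363] [233. 341.]
big_hinge 0.4 [0.676  0.1925 0.1155] [432. 258.]
chute_big 0.78 [ 0.7322 -0.2938  0.0379] [233. 342.]
chute_small 0.86 [0.6896
[... 2327 characters left out ...]
1052] [423. 181.]
big_potato3 0.77 [ 0.6437 -0.2597  0.1179] [421. 198.]
big_potato3 0.65 [ 0.6017 -0.2397  0.1299] [415. 214.]
small_potato1 0.58 [0.665  0.2047 0.0911] [234. 197.]
small_potato1 0.57 [0.6109 0.2204 0.1069] [226. 217.]
small_potato1 0.49 [0.6434 0.2103 0.0919] [231. 205.]
small_potato2 0.58 [0.665  0.2047 0.0911] [234. 197.]
small_potato2 0.57 [0.6109 0.2204 0.1069] [226. 217.]
small_potato2 0.49 [0.6434 0.2103 0.0919] [231. 205.]
jar 0.65 [ 0.6876 -0.1841  0.0761] [387. 185.]
cup 0.79 [0.6294 0.3179 0.0432] [194. 215.]
cup 0.65 [ 0.5541 -0.2766  0.1684] [434. 232.]
water_bottle 0.9 [ 0.5378 -0.5105  0.1568] [529. 236.]
water_bottle 0.63 [ 0.7297 -0.2857  0.0236] [422. 172.]
```

View pics/scene0.png

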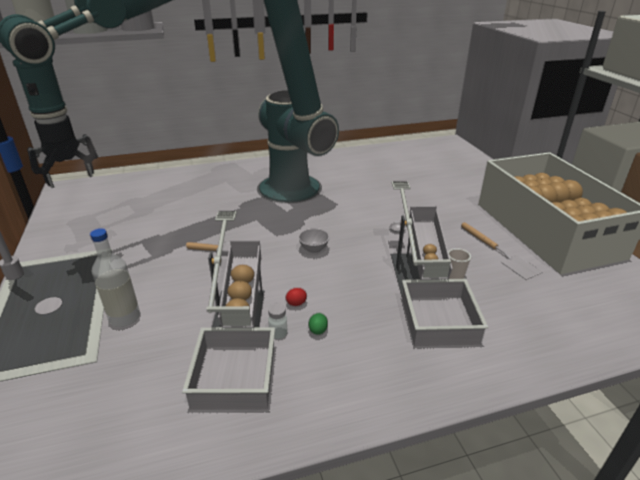

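View pics/top0.png

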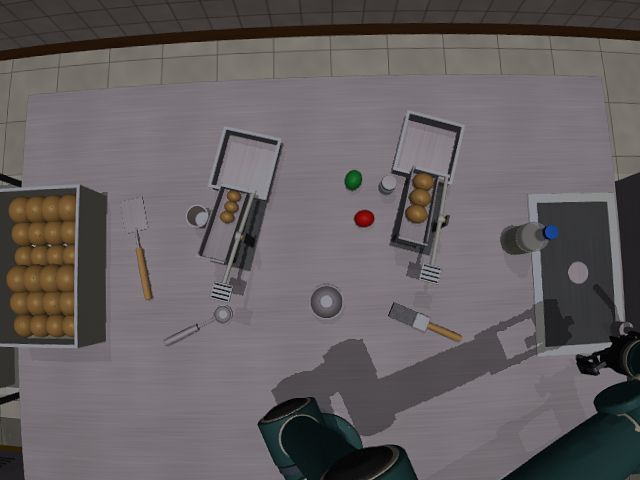

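```bash
python3 - <<'E'
import cv2
a=cv2.imread('pics/top0.png')[120:320,360:500]; cv2.imwrite('pics/c1.png',cv2.resize(a,None,fx=3,fy=3,interpolation=cv2.INTER_CUBIC))
a=cv2.imread('pics/top0.png')[120:320,170:310]; cv2.imwrite('pics/c2.png',cv2.resize(a,None,fx=3,fy=3,interpolation=cv2.INTER_CUBIC))
E
```

```text
(no output)
```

View pics/c1.png

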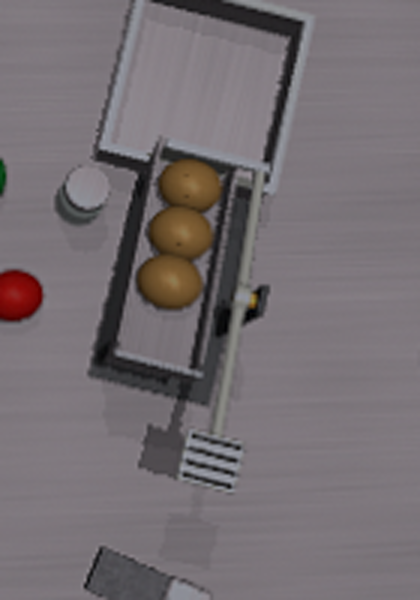

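View pics/c2.png

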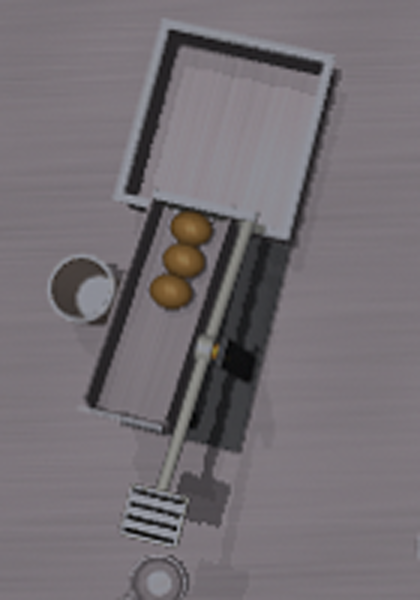

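The scene holds two chutes. The right one in the top picture (potatoes at 420,198, pad at 431,273) has three potatoes that nearly fill the trough width. The left one (potatoes at 230,207, pad at 222,292) has clearly smaller ones. So the right chute is the one meant, and the crop confirms it. The red (364,218) and green (353,180) look-alikes lie loose on the counter. Next I'll measure the pad in both views.

```bash
python3 - <<'E'
from h import *
np.set_printoptions(precision=4,suppress=True)
p=eyes.read_camera('top');q=eyes.read_camera('scene')
def ray(p,u,v):
    n=cv2.undistortPoints(np.array([[[u,v]]],float),np.array(p['intrinsics']),np.array(p['distortion'])).ravel()
    d=R(p)@np.array([n[0],n[1],1]);return d/np.linalg.norm(d),np.array(p['position'])
def at(p,u,v,z):
    d,o=ray(p,u,v);return o+d*(z-o[2])/d[2]
# corners of the pad
for c in [(188,429),(243,437),(236,491),(180,483),(212,460),(260,172)]:
    u,v=360+c[0]/3-.33,120+c[1]/3-.33
    print(c,at(p,u,v,.19),px(p,round(u),round(v)))
a=q['img'][190:340,180:300]
cv2.imwrite('pics/s1.png',cv2.cvtColor(cv2.resize(a,None,fx=5,fy=5,interpolation=cv2.INTER_CUBIC)[:600],cv2.COLOR_RGB2BGR))
cv2.imwrite('pics/s1.png',cv2.cvtColor(cv2.resize(a,None,fx=4,fy=4,interpolation=cv2.INTER_CUBIC),cv2.COLOR_RGB2BGR))
# pan corners top image (z=.055)
for c in [(134,0),(313,17),(275,190),(97,152)]:
    print('pan',at(p,360+c[0]/3-.33,120+c[1]/3-.33,.055))
E
```

```text
(188, 429) [ 0.4821 -0.2414  0.19  ] [ 0.4892 -0.2763  0.0068]
(243, 437) [ 0.4747 -0.2833  0.19  ] [ 0.4826 -0.3285 -0.0006]
(236, 491) [ 0.434 -0.276  0.19 ] [ 0.4352 -0.318   0.0007]
(180, 483) [ 0.4415 -0.2335  0.19  ] [ 0.442  -0.2692  0.005 ]
(212, 460) [ 0.458  -0.2587  0.19  ] [ 0.4581 -0.2579  0.19  ]
(260, 172) [ 0.679  -0.3077  0.19  ] [ 0.6962 -0.327   0.1109]
pan [ 0.8655 -0.2401  0.055 ]
pan [ 0.8475 -0.399   0.055 ]
pan [ 0.6922 -0.3543  0.055 ]
pan [ 0.7293 -0.2006  0.055 ]
```

View pics/s1.png

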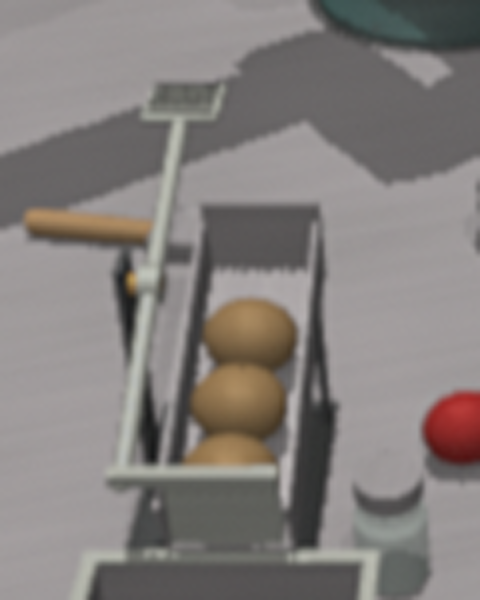

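```bash
cat >> h.py <<'E'
from scipy.spatial.transform import Rotation as Ro
YAW=np.radians(-12.5)
P=np.array([.458,-.2587,.190])
cx=np.array([np.cos(YAW),np.sin(YAW),0]);cy=np.array([-np.sin(YAW),np.cos(YAW),0])
H=P+0.135*cx-np.array([0,0,.04])
def plan(tip,sgn=None,tilt=0):
    s=bot.read_state();A=Ro.from_rotvec(s['tcp_rot']).as_matrix()
    T=Ro.from_rotvec(-tilt*cy)  # pad sinks: rotates about -y? checked below
    y=T.apply([0,0,-1.]);z=cy if A[:,2]@cy>0 else -cy
    B=np.column_stack([np.cross(y,z),y,z])
    tcp=np.array(tip)-.017*y
    d=tcp-s['tool_pos']
    print('t',s['time'],'pos',s['tool_pos'],'axes\n',A,'\nturn',Ro.from_matrix(A.T@B).as_rotvec(),'slide(now)',A.T@d*1e3,'slide(after turn)',B.T@d*1e3,'F',s['wrist_force'],'w',s['width'],'q',s['q'])
E
python3 - <<'E'
from h import *
np.set_printoptions(precision=4,suppress=True)
q=eyes.read_camera('scene');p=eyes.read_camera('top')
print('pad',proj(q,P),'expect 226,215')
for n,c in (('hinge',H),('gate',P+.252*cx+.052*cy+[0,0,-.101]),('trough back L',P+.065*cx+.084*cy-[0,0,.037]),('pan far L',P+.412*cx+.127*cy-[0,0,.135]),('pan far R',P+.412*cx-.023*cy-[0,0,.135])):
    print(n,c,'scene',proj(q,c),'top',proj(p,c))
plan(P+[0,0,.05])
E
```

```text
pad [226.0324 214.0321] expect 226,215
hinge [ 0.5898 -0.2879  0.15  ] scene [222.017  260.1921] top [436.3247 217.6041]
gate [ 0.7153 -0.2625  0.089 ] scene [244.4977 315.4556] top [418.337  172.0624]
trough back L [ 0.5396 -0.1908  0.153 ] scene [260.9037 240.2075] top [396.8587 239.637 ]
pan far L [ 0.8877 -0.2239  0.055 ] scene [281.0105 385.9641] top [397.7586 111.7778]
pan far R [ 0.8553 -0.3703  0.055 ] scene [199.7157 390.5667] top [453.1987 122.6446]
t 1.8 pos [ 0.2745 -0.6167  0.2483] axes
 [[-0.9136  0.      0.4067]
 [-0.4067 -0.     -0.9136]
 [-0.     -1.      0.    ]] 
turn [-0.     0.637 -0.   ] slide(now) [-313.2182   -8.6928 -252.3901] slide(after turn) [-101.6785   -8.6899 -389.1888] F [-0.2229  0.3061  0.0888] w 0.9957119141006273 q [-1.1889  0.2638  1.604   0.      1.2737 -0.0369]
```

Request:
jog_arm(
  turn=[
    [0, 0.14, 0],
    [0, 0.14, 0],
    [0, 0.14, 0],
    [0, 0.14, 0],
    [0, 0.14, 0],
  ],
  slide=[
    [0, -10, 0],
    [0, -10, 0],
    [0, -10, 0],
    [0, -10, 0],
    [0, -10, 0],
  ],
  grip=[0, 0, 0, 0, 0],
)

```text
time: 2.3
tool_pos: [0.2745, -0.6166, 0.2987]
tcp_rot: [-0.299, -2.068, 2.067]
wrist_force: [-0.1, 0.1, -0.4]
width: 0.147
```

```bash
sed -i 's/radians(-12.5)/radians(-16)/' h.py; python3 - <<'E'
from h import *
np.set_printoptions(precision=4,suppress=True)
plan(P+[0,0,.06])
E
```

```text
t 2.3 pos [ 0.2745 -0.6166  0.2987] axes
 [[-0.9591 -0.     -0.283 ]
 [ 0.283   0.0001 -0.9591]
 [ 0.     -1.     -0.0001]] 
turn [ 0.0001 -0.0077  0.    ] slide(now) [ -74.7117   31.6732 -395.2312] slide(after turn) [ -77.7456   31.6525 -394.6473] F [-0.1068  0.146  -0.3904] w 0.14725002986423585 q [-1.1889  0.2389  1.5428  0.      1.3599  0.6688]
```

Request:
jog_arm(
  turn=[
    [0, 0, 0],
    [0, 0, 0],
    [0, 0, 0],
    [0, 0, 0],
    [0, 0, 0],
  ],
  slide=[
    [-8, 0, -40],
    [-8, 0, -40],
    [-8, 0, -40],
    [-8, 0, -40],
    [-8, 0, -40],
  ],
  grip=[0, 0, 0, 0, 0],
)

```text
time: 2.8
tool_pos: [0.3689, -0.4342, 0.2984]
tcp_rot: [-0.294, -2.07, 2.071]
wrist_force: [1.1, 0.4, 0.8]
width: -0.001
```

Request:
jog_arm(
  turn=[
    [0, 0, 0],
    [0, 0, 0],
    [0, 0, 0],
    [0, 0, 0],
    [0, 0, 0],
  ],
  slide=[
    [-8, 0, -40],
    [-7, 0, -40],
    [-7, 0, -40],
    [-7, 10, -40],
    [-7, 10, -35],
  ],
  grip=[0, 0, 0, 0, 0],
)

```text
time: 3.3
tool_pos: [0.458, -0.2566, 0.2789]
tcp_rot: [-0.295, -2.071, 2.072]
wrist_force: [0.2, 0.3, 0.2]
width: 0.001
```

```bash
python3 - <<'E'
from h import *
np.set_printoptions(precision=4,suppress=True)
plan(P)
p=eyes.read_camera('top');q=eyes.read_camera('scene')
a=p['img'][190:340,330:500];b=q['img'][130:300,130:300]
f=lambda a:cv2.resize(a,(400,400),interpolation=cv2.INTER_CUBIC)
cv2.imwrite('pics/m1.png',cv2.cvtColor(np.hstack([f(a),f(b)]),cv2.COLOR_RGB2BGR))
E
```

```text
t 3.3 pos [ 0.458  -0.2566  0.2789] axes
 [[-0.9608  0.0017 -0.2772]
 [ 0.2772 -0.0007 -0.9608]
 [-0.0018 -1.      0.0002]] 
turn [-0.0002 -0.0016 -0.0018] slide(now) [-0.4735 71.8597  1.98  ] slide(after turn) [-0.6028 71.8582  1.9984] F [0.2108 0.3402 0.2413] w 0.0005046858054629569 q [-0.5584 -0.0413  1.8847  0.0003  1.2963  1.2932]
```

View pics/m1.png

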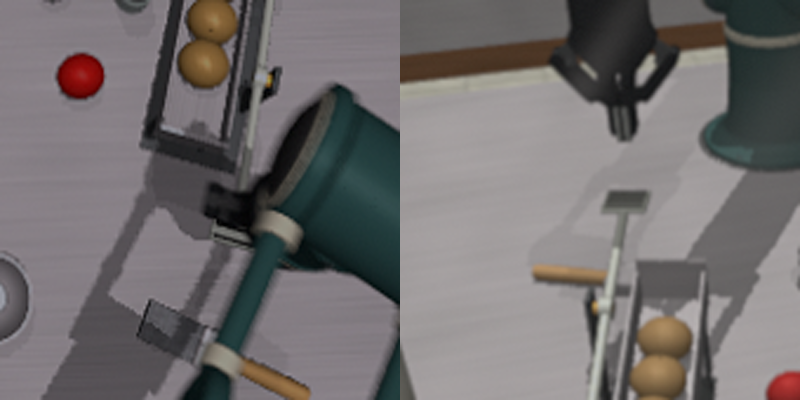

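Request:
jog_arm(
  turn=[
    [0, 0, 0],
    [0, 0, 0],
    [0, 0, 0],
    [0, 0, 0],
    [0, 0, 0],
  ],
  slide=[
    [0, 20, 2],
    [0, 20, 0],
    [0, 15, 0],
    [0, 7, 0],
    [0, 5, 0],
  ],
  grip=[0, 0, 0, 0, 0],
)

```text
time: 3.9
tool_pos: [0.4563, -0.2605, 0.2107]
tcp_rot: [-0.293, -2.07, 2.07]
wrist_force: [-0.4, -0.3, 0.4]
width: 0.002
```

Request:
jog_arm(
  turn=[
    [0, 0, 0],
    [0, 0, 0],
    [0, 0, 0],
  ],
  slide=[
    [0, 3, 0],
    [0, 3, 0],
    [0, 1, 0],
  ],
  grip=[0, 0, 0],
)

```text
time: 4.2
tool_pos: [0.4564, -0.2605, 0.2053]
tcp_rot: [-0.293, -2.07, 2.071]
wrist_force: [-5.2, 1.3, 6.5]
width: -0.002
```

```bash
python3 - <<'E'
from h import *
np.set_printoptions(precision=4,suppress=True)
plan(P)
q=eyes.read_camera('scene')
f=lambda a:cv2.resize(a,(600,600),interpolation=cv2.INTER_CUBIC)
cv2.imwrite('pics/m2.png',cv2.cvtColor(f(q['img'][170:290,160:280]),cv2.COLOR_RGB2BGR))
E
```

```text
t 4.2 pos [ 0.4564 -0.2605  0.2053] axes
 [[-0.9607 -0.0002 -0.2775]
 [ 0.2775 -0.0006 -0.9607]
 [ 0.     -1.      0.0007]] 
turn [-0.0007 -0.002   0.    ] slide(now) [-0.9944 -1.6899 -2.2116] slide(after turn) [-0.9988 -1.6884 -2.2108] F [-5.2359  1.3488  6.5374] w -0.002153599339703099 q [-0.5657  0.0128  1.9695 -0.0007  1.1592  1.2866]
```

View pics/m2.png

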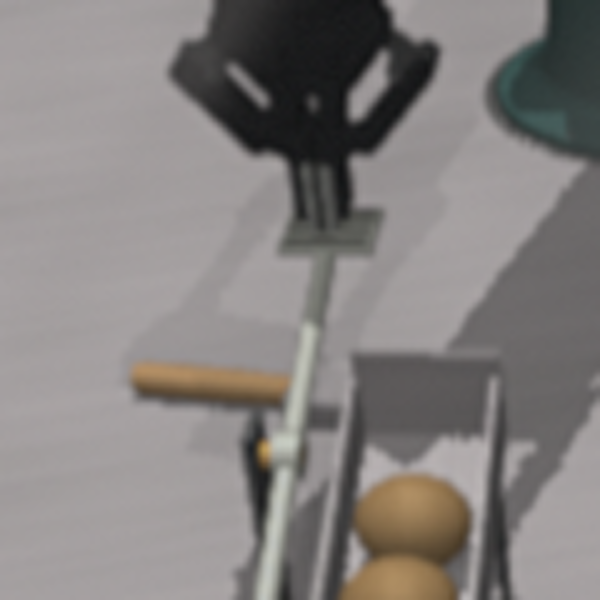

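The fingertips rest on the middle of the pad (325,220 in the crop) with 6.5 N of upward force. Now I follow the arc.

Request:
jog_arm(
  turn=[
    [0, 0, 0.05],
    [0, 0, 0.05],
    [0, 0, 0.05],
    [0, 0, 0.05],
    [0, 0, 0.05],
  ],
  slide=[
    [3, 7, 0],
    [3, 7, 0],
    [3, 7, 0],
    [3, 7, 0],
    [3, 7, 0],
  ],
  grip=[0, 0, 0, 0, 0],
)

```text
time: 4.75
tool_pos: [0.4483, -0.2585, 0.1712]
tcp_rot: [-0.59, -2.128, 2.212]
wrist_force: [1.9, 0.7, 4.7]
width: -0.001
```

Request:
jog_arm(
  turn=[
    [0, 0, 0.05],
    [0, 0, 0.05],
    [0, 0, 0.05],
    [0, 0, 0.05],
    [0, 0, 0.05],
  ],
  slide=[
    [3, 7, 0],
    [3, 7, 0],
    [3, 7, 0],
    [3, 7, 0],
    [3, 7, 0],
  ],
  grip=[0, 0, 0, 0, 0],
)

```text
time: 5.25
tool_pos: [0.446, -0.2587, 0.1337]
tcp_rot: [0.814, 1.948, -2.105]
wrist_force: [1.5, 2.4, 6.6]
width: -0.003
```

```bash
python3 - <<'E'
from h import *
np.set_printoptions(precision=4,suppress=True)
s=bot.read_state();print(s['tool_pos'],s['wrist_force'])
q=eyes.read_camera('scene');save(q,'m3.png')
E
```

```text
[ 0.446  -0.2587  0.1337] [1.5034 2.4237 6.5997]
```

View pics/m3.png

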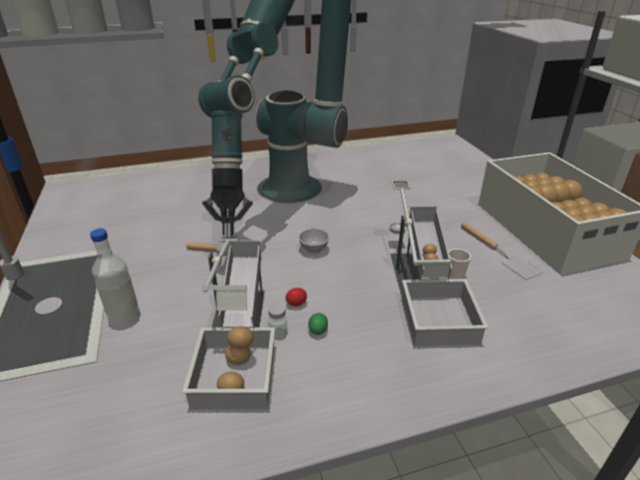

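The gate is up (232,297) and the large potatoes are rolling into the pan (238,345 and 231,383). I'll hold the pad down.

Request:
jog_arm(
  turn=[
    [0, 0, 0],
    [0, 0, 0],
    [0, 0, 0],
    [0, 0, 0],
    [0, 0, 0],
  ],
  slide=[
    [0, 0, 0],
    [0, 0, 0],
    [0, 0, 0],
    [0, 0, 0],
    [0, 0, 0],
  ],
  grip=[0, 0, 0, 0, 0],
)

```text
time: 5.8
tool_pos: [0.4437, -0.257, 0.1311]
tcp_rot: [0.806, 1.958, -2.107]
wrist_force: [-5.8, -0.0, 5.1]
width: -0.001
```

Request:
jog_arm(
  turn=[
    [0, 0, 0],
    [0, 0, 0],
    [0, 0, 0],
    [0, 0, 0],
    [0, 0, 0],
  ],
  slide=[
    [0, 0, 0],
    [0, 0, 0],
    [0, 0, 0],
    [0, 0, 0],
    [0, 0, 0],
  ],
  grip=[0, 0, 0, 0, 0],
)

```text
time: 6.3
tool_pos: [0.4437, -0.257, 0.1311]
tcp_rot: [0.806, 1.958, -2.107]
wrist_force: [-6.1, 0.2, 5.1]
width: 0.003
```

```bash
python3 - <<'E'
from h import *
q=eyes.read_camera('scene');p=eyes.read_camera('top')
f=lambda a:cv2.resize(a,(400,500),interpolation=cv2.INTER_CUBIC)
cv2.imwrite('pics/m4.png',cv2.cvtColor(np.hstack([f(q['img'][220:420,160:320]),f(p['img'][90:290,360:520])]),cv2.COLOR_RGB2BGR))
E
```

```text
(no output)
```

View pics/m4.png

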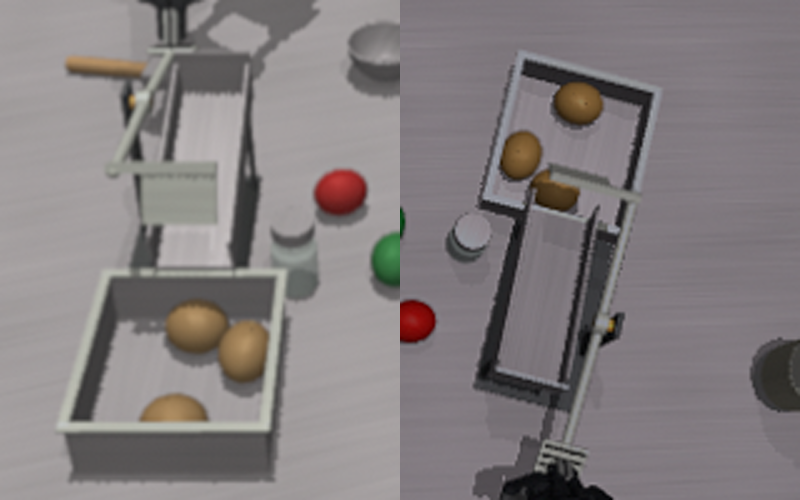

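All three lie in the pan and the trough is empty. The nearest potato lies below the gate's path: its top is about 49 mm high and the shut gate's edge is at 66 mm. I'll let the lever back along the arc and then lift off.

Request:
jog_arm(
  turn=[
    [0, 0, -0.05],
    [0, 0, -0.05],
    [0, 0, -0.05],
    [0, 0, -0.05],
    [0, 0, -0.05],
  ],
  slide=[
    [-3, -7, 0],
    [-3, -7, 0],
    [-3, -7, 0],
    [-3, -7, 0],
    [-3, -7, 0],
  ],
  grip=[0, 0, 0, 0, 0],
)

```text
time: 6.9
tool_pos: [0.4426, -0.2561, 0.1689]
tcp_rot: [-0.572, -2.127, 2.203]
wrist_force: [-4.7, 3.4, 4.3]
width: 0.004
```

Request:
jog_arm(
  turn=[
    [0, 0, -0.05],
    [0, 0, -0.05],
    [0, 0, -0.05],
    [0, 0, -0.05],
    [0, 0, -0.05],
  ],
  slide=[
    [-3, -7, 0],
    [-3, -7, 0],
    [-3, -7, 0],
    [-3, -7, 0],
    [-2, -8, 0],
  ],
  grip=[0, 0, 0, 0, 0],
)

```text
time: 7.4
tool_pos: [0.4525, -0.2591, 0.2077]
tcp_rot: [-0.292, -2.069, 2.07]
wrist_force: [0.0, 0.4, 1.5]
width: 0.0
```

Request:
jog_arm(
  turn=[
    [0, 0, 0],
    [0, 0, 0],
    [0, 0, 0],
    [0, 0, 0],
    [0, 0, 0],
  ],
  slide=[
    [0, -10, 0],
    [0, -20, 0],
    [0, -30, 0],
    [0, -30, 0],
    [0, -10, 0],
  ],
  grip=[0, 0, 0, 0, 0],
)

```text
time: 7.9
tool_pos: [0.453, -0.2598, 0.3099]
tcp_rot: [-0.3, -2.07, 2.076]
wrist_force: [-0.7, 0.0, 0.8]
width: -0.004
```

Request:
jog_arm(
  turn=[
    [0, 0, 0],
    [0, 0, 0],
    [0, 0, 0],
    [0, 0, 0],
    [0, 0, 0],
  ],
  slide=[
    [0, 0, 0],
    [0, 0, 0],
    [0, 0, 0],
    [0, 0, 0],
    [0, 0, 0],
  ],
  grip=[0, 0, 0, 0, 0],
)

```text
time: 8.4
tool_pos: [0.4515, -0.2586, 0.3045]
tcp_rot: [-0.291, -2.071, 2.069]
wrist_force: [-0.5, -0.4, -0.2]
width: -0.002
```

```bash
python3 - <<'E'
from h import *
s=bot.read_state();print(s['time'],s['tool_pos'],s['wrist_force'])
q=eyes.read_camera('scene');p=eyes.read_camera('top');save(q,'m5.png');save(p,'m5t.png')
a=cv2.imread('pics/scene0.png').astype(int);b=cv2.imread('pics/m5.png').astype(int)
f=lambda a:cv2.resize(a,(400,500),interpolation=cv2.INTER_CUBIC)
cv2.imwrite('pics/m6.png',cv2.cvtColor(np.hstack([f(q['img'][200:400,160:320]),f(p['img'][90:290,360:520])]),cv2.COLOR_RGB2BGR))
E
```

```text
8.4 [ 0.45151804 -0.25858055  0.30447973] [-0.47133597 -0.39241698 -0.22006159]
```

View pics/m6.png

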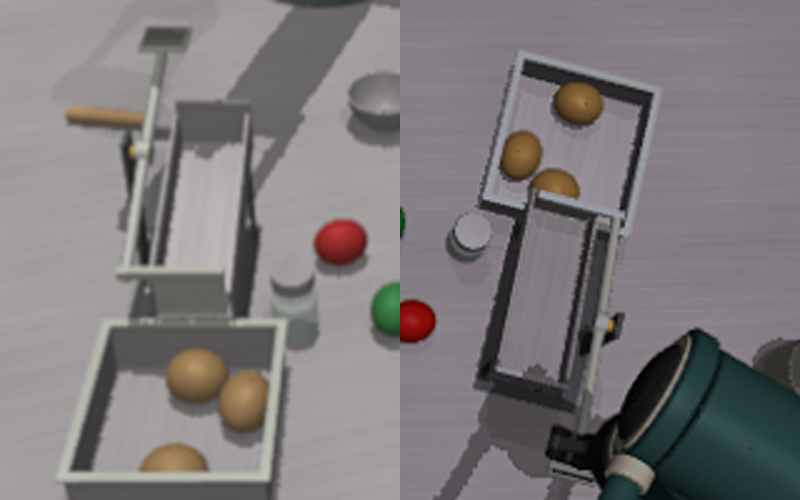

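View pics/m5.png

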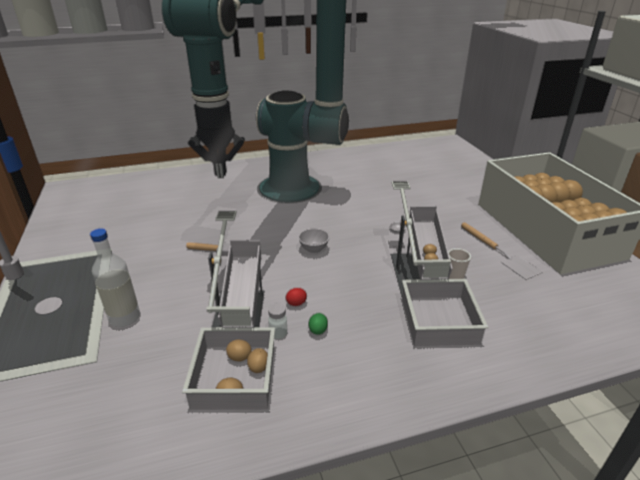

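The gate is shut (235,310) and the pad is back up (226,215). The pan holds three potatoes (238,350; 258,360; 230,385), and the small chute and other things are unchanged.

```bash
python3 -c "
from workcell import bot
print(bot.finish_job())"
```

```text
the job is handed in; nothing more can be done
None
```

All three large potatoes are in the catch pan, and the gate on their chute is shut again. I pressed the right-hand chute's pad down about 0.5 rad with closed fingertips, held it for about a second, let it back along its arc and lifted clear. The job was handed in at about 8.5 s on the robot's clock.

- **Final pictures:** the pad is back at its starting height, the trough is empty and the small potatoes are still behind their gate. By eye, the jar, bowl, brush, bottle and the red and green look-alikes have not moved.
- **Forces:** the wrist readings stayed below about 9 N, and the gripper hung free of the pad at the end.
- **Disagreements:** my first estimate of the chute's direction (-12.5°) did not match the pan and hinge in the pictures, so I changed it to -16° before moving. The networks' reports for the pads mostly landed on other parts of the chutes, so I measured the pad from the pictures instead. The two camera views agreed on it within about 1 pixel.

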